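Fit the spare drive card in the machine controller

TASK

Pull the spare drive card out of its dark steel cubby, put it down on the table and let go, then take it again by the handle on its front panel, bring its connector end into the two card guides of the grey controller and slide it in just until it meets the connector, with both levers still swung open; do not force it home by hand. Then swing both levers shut across the panel so that they drive the card fully home, and leave it so, with the screwdriver, jar and bin left where they stand.

Things in the scene. Friction and masses are not known exactly. Their poses are not given: they have to be found in the camera images.
- card_mid (a point): Middle of the loose drive card (0.2 kg), 18 mm above the board's underside; x towards its connector end (nose), z up. Green board 120 (x) by 100 by 4 mm. Aluminium front panel at the other end, x -64 to -60, 124 wide, 36 high from the board's underside: too wide for the guides. Starts flat in the cubby, underside 10 mm above the table, panel and handle under the hood.
- heatsink (a point): Centre of the aluminium heatsink block on the card near its nose: 38 (x) by 40 (y) by 30 mm high, standing on the board (4 to 34 mm above the board's underside), 37 mm ahead of the card's middle. Can be gripped across its 40 mm; it passes under the controller's roof strip, a gripper holding it does not. Axes as the card's.
- handle (a point): Centre of the black handle bar that stands out from the front panel: 40 (x) by 12 (y) by 34 mm high, 4 to 38 mm above the board's underside, 84 mm behind the card's middle. Grip across its 12 mm. Axes as the card's.
- nose (a point): Middle of the card's connector edge, at half the board's thickness, 60 mm ahead of the card's middle. Axes as the card's.
- cubby: Dark steel storage cubby, fixed. Origin on the table below the stored card's middle; x points out of its open side, as the stored card's nose does. Base plate 10 mm high, x -117 to 65 mm, 160 wide; hood x -121 to -45 mm, 160 wide, underside 54 and top 62 mm above the table. The card comes out along +x: pull it 65 mm before lifting.
- chassis: Grey controller, fixed, 165 deep (x), 200 wide, 80 high. Origin on the table below the middle of its front face; x points into it, the way the card goes in. Roof strip over x 0 to 50 mm, underside 72 mm up; open above behind it. Fully home the panel's back touches the front face: card middle at x = 60, nose at x = 120, board underside 30 mm up.
- guide_mouth (a point): Middle of the card guides' mouth at chassis x = 20, y = 0, 30 mm above the table; axes as the chassis. Two black guides run to x = 160: the board's edges rest on guide floors 30 mm up (ramp from about 25 mm at the mouth); side faces 102.6 mm apart, flared to about 110 mm at the mouth; from chassis x = 60 upper lips, underside 36.5 mm up (flared to 41 mm at x = 46).
- connector: White connector block between the slippery nylon guides, 60 wide, 16 high; origin at the lower middle of the face the nose meets, which starts at chassis x = 110 mm (card 10 mm short of home). It slides back along x once pushed with more than about 26 N and stays where it is pushed.
- pivot_left (a point): Upright pivot axis of the left lever (chassis +y side), at the lever's mid-height, 50 mm above the table; chassis x = -8, y = +80 mm.
- pivot_right (a point): The same for the right lever, chassis x = -8, y = -80 mm.
- lever_left (a joint): Angle of the left lever, a black bar 58 mm long from its pivot, 8 thick, 38 to 62 mm above the table. 0 = shut flat across the panel, pointing to the handle (chassis -y); 1.57 = straight out (chassis -x); more = farther outwards (to 2.4). Starts open, turns lightly, stays where left. Meets the card's panel at about 0.5 rad, then takes 5 to 20 N near its tip to drive the card home.
- lever_right (a joint): The same for the right lever, mirrored: 0 = pointing to the handle (chassis +y), 1.57 = straight out.
- screwdriver: Screwdriver lying on the table, to be left alone.
- jar: Clear jar, 60 mm across, 70 high, to be left alone.
- bin: Yellow open bin 120 x 90 x 50 mm, to be left alone.

How it is judged:
On the way, in this order (a step that is already met when the one before it is completed fails the run):
1. the card lies flat on the table, out of the cubby, let go (height (world z) of nose below 0.006 m and angle between card_mid's own z axis and vertical below 0.05 rad and contact force between the fingers and card below 0.1 N), for 0.2 s.
2. the card has been slid along the guides and meets the connector, both levers still open (contact force between card and connector above 2 N and x of nose in the frame of chassis above 0.107 m and value of joint each of lever_left, lever_right above 0.9 rad), for 0.05 s.
At the end, for the whole second after the job is handed in: The card sits in both guides, its nose within 3 mm of fully home and within 4 mm of the guides' middle, straight to 0.05 rad, and both levers are shut to within 0.18 rad (x of nose in the frame of chassis between 0.117 and 0.123 m and y of nose in the frame of chassis between -0.004 and 0.004 m and z of nose in the frame of chassis between 0.028 and 0.037 m and angle between the x axis of card_mid and the x axis of chassis, either way round below 0.05 rad and value of joint each of lever_left, lever_right below 0.18 rad); the robot touches nothing.
It fails at once if the card pushed to within 4 mm of home while both levers are still open (x of nose in the frame of chassis above 0.116 m and z of nose in the frame of chassis between 0.026 and 0.04 m and value of joint each of lever_left, lever_right above 0.9 rad).
It fails at once if screwdriver, jar or bin moved more than 30 mm (distance of any of screwdriver, jar, bin from where it was at the start of the episode above 0.03 m).
It also fails if it takes over 72 s, if anything falls off the work surface, if the arm or the gripper's body presses on something with over 40 N, if the wrist force passes 120 N, or if a joint passes its speed limit or range.

ROBOT

A 7-joint arm with a two-finger parallel gripper is mounted at the origin on the work surface. World frame = base frame: x ahead of the robot, y to its left, z up, the work surface at z = 0. Lengths are in m, angles in rad, forces in N, time in s.
With the tool pointing down it reaches from about 0.35 to 0.9 m from the base axis. Payload 8.1 kg.
Tool frame: the origin (TCP) lies between the finger pads; the fingertips stand ahead of it and the grasp point (between the pads) is the TCP (arm.nose_length is the z of the fingertips in the tool frame, in m); z points along the fingers, y is the line along which they close (so a half turn about z gives the same grasp; the last joint's range is limited). The gripper opens to 92 mm and grips with 3 to 60 N. Pads are 19 mm wide; open, the fingers measure 130 mm over their backs; the gripper's body (75 mm by 190 mm) begins 47 mm behind the grasp point.
Start: joints at [-1.234, 0.434, 0.025, 1.573, -0.012, 1.134, -0.075], TCP at [0.266, 0.566, 0.246] pointing down, gripper open.
Joint ranges: [-2.62, 2.62], [-0.44, 2.09], [-1.27, 1.32], [0.08, 2.57], [-1.32, 4.46], [0.12, 2], [-2.74, 2.74]. Speed limits (rad/s): [2.22, 2.22, 3.01, 3.01, 3.14, 3.14, 3.14].

INTERFACE

Orientations are given as a rotation vector (axis times angle).
In Python, from cell import sensors, optics, arm gives the robot as it stands.
- The arm moves only by the tool arm_command, never from a script. Its argument "deltas" is one flat list of numbers, 7 for each row, row after row: the turn, a rotation vector about the world's x, y, z as a fraction of full scale, then the shift along the world's x, y, z as a fraction of full scale, then the finger opening in mm, from 0 to 91.8. In form: [wx, wy, wz, dx, dy, dz, fingers, wx, wy, wz, dx, dy, dz, fingers, ...]. A call has 1 to 20 rows; each row is the pose to reach, as a shift and turn from the pose commanded when the call began; what a row does not reach only later rows make up. Full scale, the value 1, is 1 m for a shift and 90 degrees for a turn. A row lasts 1/10 s, in which the tool goes at most 50 mm and 8.59 degrees, less where a joint would pass 70% of its speed; a pose out of reach is approached as far as the arm can. A call with a number of a shift or a turn outside -1 to 1 is refused whole. A call with a gripper value outside its range is refused whole. The fingers move at their own pace and stop on an object; "force" is the grip in N (left out, the last holds). Time passes only in rows, so rows that repeat a pose let the fingers close. It gives the time, the measured TCP pose, the force, the opening and the grip force at its end, in the units of the state.
- sensors.observe(): the state, without advancing time (a new reading comes with each control period).
- optics.get_image(name): name is "side" or "top" or "wrist"; returns the picture (420x560x3 uint8, blue, green, red); there is no depth.
- optics.calibration(name): a dict with "camera_matrix" (3x3 intrinsics, pixels), "rvec" (rotation vector, rad) and "tvec" (3), from world to camera coordinates, as OpenCV has them. Camera axes: x right, y down, z forward; pixel columns grow to the right and rows downward; lengths in m; the calibration is good to about 2 mm. A picture is of the moment at which its call begins: read the wrist's pose just before it. calibration takes no time and is no camera call; for the wrist camera it gives the pose at the moment of the call.
- arm.sign_off(): hands the job in; it is judged then, once.
The state is a dict: "clock": time; "joints": joint angles; "dq": joint speeds; "joint_efforts": joint torques, N m; "position": TCP position; "ee_rot": TCP orientation; "force": force on the tool from outside, world axes, zero at the start; "ft_torque": the same for the moment, N m; "width": opening from 0.0 (shut) to 1.0 (fully open); "gripper_force": force on a finger pad.
Only numpy, scipy, OpenCV 4.12 (cv2) and the standard library are available. Lean on these libraries where they do the work, as an engineer would, in place of code of your own. Each camera call takes 0.05 s, during which the arm holds its last target. There are 200 camera calls.

## Working session

There is one attempt and no reset: what is moved stays moved. The work goes in short steps, Python scripts to look and compute and a tool call to move; the robot and the scene stay as the last step left them, time stands still between calls to the robot, and variables do not carry over. Pictures are saved under pics/ and viewed, at most 13 in all, crops included, and the job is handed in when it is done.

Besides the shell and the picture viewer there is one more tool, called after ">>>" by a JSON object that holds its "api" and its "payload". arm_command: Moves the arm, as the interface text tells. Its arguments: {"type":"object","properties":{"deltas":{"type":"array","items":{"type":"number"}},"force":{"type":"number"}},"required":["deltas"]}

```bash
mkdir -p pics
python3 - <<'E'
from cell import sensors, optics, arm
import cv2
s=sensors.observe(); print(s['clock'],s['position'],s['ee_rot'],s['force'],s['width'],arm.nose_length)
for n in('top','side'):
    cv2.imwrite(f'pics/{n}0.png',optics.get_image(n)); c=optics.calibration(n); print(n,c)
E
```

```text
0.0 [0.2659416  0.56505767 0.24496344] [-6.85321479e-01 -3.06573280e+00  2.42053965e-03] [ 0.94671796  0.11955828 -0.36603321] 0.9977499004338148 0.019
top {'camera_matrix': array([[461.43696917,   0.        , 276.3066131 ],
       [  0.        , 461.43696917, 207.64864198],
       [  0.        ,   0.        ,   1.        ]]), 'rvec': array([ 2.18374194, -2.16356759,  0.06625669]), 'tvec': array([-0.03211913,  0.61980203,  1.20572647])}
side {'camera_matrix': array([[412.66040548,   0.        , 279.38537265],
       [  0.        , 412.66040548, 206.50980778],
       [  0.        ,   0.        ,   1.        ]]), 'rvec': array([ 2.23801861, -0.42413121,  0.21086157]), 'tvec': array([-0.59228611,  0.15701665,  1.04665772])}
```

View pics/top0.png

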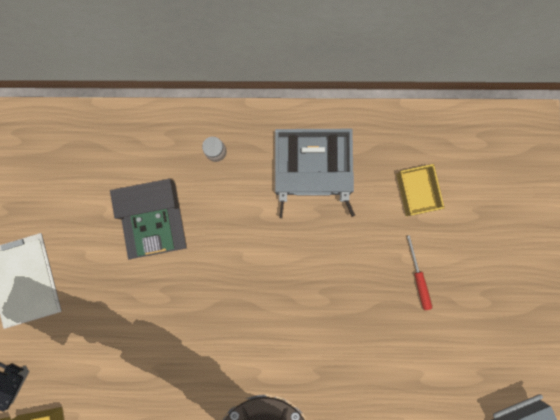

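View pics/side0.png

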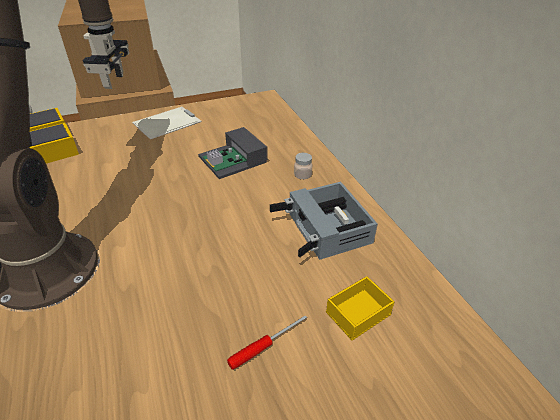

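The top view shows the cubby around (150,220) with its heatsink at (151,244) and its open side facing the robot. The controller is at (314,165), its front also facing the robot, with the lever tips at (282,215) and (352,214). The jar is at (213,149), the bin at (421,190) and the screwdriver at (420,275). I'll zoom in to get corner positions.

```bash
cat > h.py <<'E'
import numpy as np, cv2
from cell import sensors, optics, arm
def ray(n,uv,z,c=None):
    c=c or optics.calibration(n); R=cv2.Rodrigues(np.array(c['rvec']))[0]; t=np.array(c['tvec'])
    o=-R.T@t; out=[]
    for p in np.atleast_2d(np.array(uv,float)):
        d=R.T@np.linalg.inv(c['camera_matrix'])@[*p,1]; out.append(o+d*(z-o[2])/d[2])
    return np.array(out)
def proj(n,P,c=None):
    c=c or optics.calibration(n)
    return cv2.projectPoints(np.array(P,float).reshape(-1,1,3),np.array(c['rvec']),np.array(c['tvec']),c['camera_matrix'],None)[0].reshape(-1,2)
E
python3 - <<'E'
from h import *
im=cv2.imread('pics/top0.png')
a=im[172:267,105:195]; b=im[122:222,265:365]
a=cv2.resize(a,None,fx=4.4,fy=5.5,interpolation=cv2.INTER_CUBIC) if 0 else cv2.resize(a,None,fx=4,fy=4,interpolation=cv2.INTER_CUBIC)
b=cv2.resize(b,None,fx=4,fy=4,interpolation=cv2.INTER_CUBIC)
o=np.zeros((400,770,3),np.uint8); o[:380,:360]=a; o[:400,370:770]=b
cv2.imwrite('pics/crop0.png',o)
E
```

```text
(no output)
```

View pics/crop0.png

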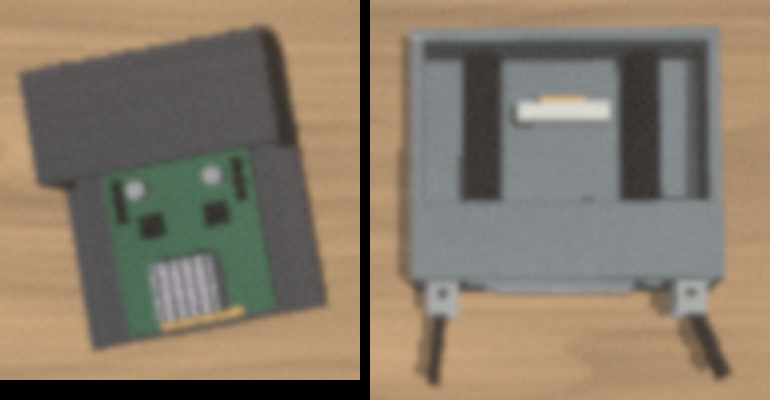

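```bash
cat > fit.py <<'E'
from h import *
from scipy.optimize import least_squares
def fit(pts,uv,x0):
    P=np.array(pts,float)/1000; c=optics.calibration('top')
    def W(q):
        co,s=np.cos(q[2]),np.sin(q[2]); return np.c_[q[0]+co*P[:,0]-s*P[:,1],q[1]+s*P[:,0]+co*P[:,1],P[:,2]]
    r=least_squares(lambda q:(proj('top',W(q),c)-uv).ravel(),x0,loss='soft_l1')
    return r.x,np.round(proj('top',W(r.x),c)-uv,1)
E
python3 - <<'E'
from fit import *
def px(l,off): return np.array(l,float)/4-.375+off
uv=px([(22,72),(262,28),(38,187),(278,146),(94,349),(327,303),(128,336),(275,305)],[105,172])
q,r=fit([(-121,-80,62),(-121,80,62),(-45,-80,62),(-45,80,62),(65,-80,10),(65,80,10),(60,-50,14),(60,50,14)],uv,[.6,.3,3.0]); print('cubby',q,r.tolist())
b=np.array([265-92.5,122])
uv=px([(412,277),(723,277),(411,32),(719,30),(441,293),(691,293)],b)
q2,r=fit([(0,100,80),(0,-100,80),(165,100,80),(165,-100,80),(-8,80,62),(-8,-80,62)],uv,[.7,-.1,0]); print('ch',q2,r.tolist())
def tf(q,p):
    co,s=np.cos(q[2]),np.sin(q[2]); return q[0]+co*p[0]-s*p[1],q[1]+s*p[0]+co*p[1]
print('heatsink',tf(q,(.037,0)), 'pulled',tf(q,(.107,0)))
print('lever tips',ray('top',px([(433,380),(725,375)],b),.062))
print('conn',ray('top',px([(515,122),(610,120)],b),.046))
print('jar',ray('top',[(213,149)],.07),'sd',ray('top',[(408,236),(428,308)],.01),'bin',ray('top',[(400,170),(434,165),(442,206),(410,215)],.05))
E
```

```text
cubby [0.55748887 0.30639835 3.33251758] [[-0.6, -0.3], [-0.2, -0.4], [-0.1, -0.3], [0.6, -1.3], [-0.8, 0.5], [-0.5, 1.2], [0.9, -0.1], [0.9, 0.9]]
ch [ 0.65797979 -0.12273692  0.01155958] [[-0.5, 0.7], [0.4, 0.4], [-0.3, -1.7], [0.5, -1.7], [0.2, 0.5], [-0.3, 0.3]]
heatsink (np.float64(0.5211611900194041), np.float64(0.2993769673519493)) pulled (np.float64(0.4524331505485615), np.float64(0.28609327093512676))
lever tips [[ 0.59399074 -0.03773853  0.062     ]
 [ 0.59889168 -0.22540756  0.062     ]]
conn [[ 0.76587549 -0.09013039  0.046     ]
 [ 0.76762563 -0.15270278  0.046     ]]
jar [[0.76776797 0.13871483 0.07      ]] sd [[ 0.5482803  -0.37846835  0.01      ]
 [ 0.35930558 -0.42864029  0.01      ]] bin [[ 0.71950001 -0.34907209  0.05      ]
 [ 0.73332886 -0.43763928  0.05      ]
 [ 0.62604057 -0.45649845  0.05      ]
 [ 0.60192063 -0.37360806  0.05      ]]
```

>>> {"api": "arm_command", "payload": {"deltas": [0,0,0.401,0.255,-0.266,-0.065,80,0,0,0.401,0.255,-0.266,-0.065,80,0,0,0.401,0.255,-0.266,-0.065,80,0,0,0.401,0.255,-0.266,-0.065,80,0,0,0.401,0.255,-0.266,-0.065,80,0,0,0.401,0.255,-0.266,-0.065,80,0,0,0.401,0.255,-0.266,-0.065,80,0,0,0.401,0.255,-0.266,-0.065,80,0,0,0.401,0.255,-0.266,-0.065,80,0,0,0.401,0.255,-0.266,-0.065,80,0,0,0.401,0.255,-0.266,-0.065,80,0,0,0.401,0.255,-0.266,-0.065,80], "force": 50}}

```text
clock: 1.3
position: [0.5201, 0.3011, 0.1809]
ee_rot: [0.302, -3.127, -0.001]
force: [0.7, -0.4, 0.6]
width: 0.872
gripper_force: 0.0
```

Run:
```python
from h import *
s=sensors.observe(); print(s['clock'],s['position'],s['ee_rot'],s['joints'])
c=optics.calibration('wrist'); im=optics.get_image('wrist'); cv2.imwrite('pics/w1.png',im)
np.savez('w1.npz',k=c['camera_matrix'],r=c['rvec'],t=c['tvec'])
R=cv2.Rodrigues(np.array(c['rvec']))[0]; print('cam',-R.T@np.array(c['tvec']),R[2])
print(proj('wrist',[(0.521,0.299,.044)],c))
```

```text
1.3 [0.52006372 0.30112781 0.1809323 ] [ 3.02156536e-01 -3.12686682e+00 -1.19562312e-03] [-0.58988826  0.45592523 -0.03311797  1.7114031   0.01672906  0.97430474
  1.13444277]
cam [0.45207055 0.28781537 0.31932679] [ 0.25521808  0.05124191 -0.96552473]
[[279.10920295 205.90723346]]
```

View pics/w1.png

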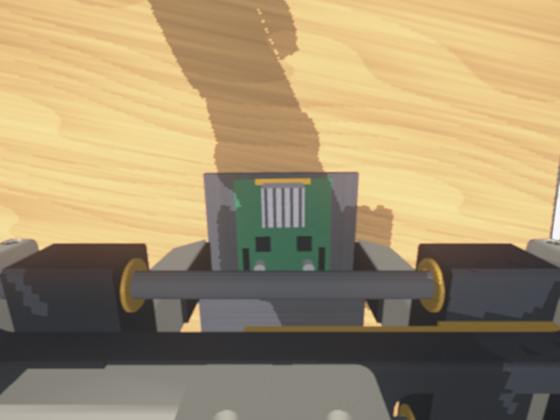

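The wrist view shows the heatsink top between (261,187) and (306,228), and the base-plate front edge from (205,174) to (358,172), so the tool yaw is right.

Run:
```python
from h import *
d=np.load('w1.npz'); c=dict(camera_matrix=d['k'],rvec=d['r'],tvec=d['t'])
p=ray('wrist',[(261,187),(306,187),(261,228),(305,228),(283,207.5)],.044,c); print(p.round(4))
b=ray('wrist',[(205,174),(358,172.5)],.010,c); print(b.round(4),np.linalg.norm(b[0]-b[1]))
v=b[0]-b[1]; print('edge deg',np.degrees(np.arctan2(v[1],v[0]))%180, b.mean(0))
print('fit front centre', 0.5575+.065*np.cos(3.3325), .3064+.065*np.sin(3.3325))
```

```text
[[0.5066 0.2792 0.044 ]
 [0.4986 0.3199 0.044 ]
 [0.5457 0.2861 0.044 ]
 [0.5376 0.3274 0.044 ]
 [0.5218 0.3029 0.044 ]]
[[0.5109 0.2197 0.01  ]
 [0.4796 0.3728 0.01  ]] 0.15635216303837307
edge deg 101.57663992242716 [0.49524658 0.29625752 0.01      ]
fit front centre 0.4936808894194878 0.2940662607165404
```

>>> {"api": "arm_command", "payload": {"deltas": [0,0,0.003,0.001,0,-0.05,80,0,0,0.003,0.001,0,-0.1,80,0,0,0.003,0.001,0,-0.125,80,0,0,0.003,0.001,0,-0.143,80,0,0,0.003,0.001,0,-0.143,60,0,0,0.003,0.001,0,-0.143,30,0,0,0.003,0.001,0,-0.143,30,0,0,0.003,0.001,0,-0.143,30,0,0,0.003,0.001,0,-0.143,30,0,0,0.003,0.001,0,-0.143,30], "force": 50}}

```text
clock: 2.35
position: [0.5224, 0.2999, 0.0385]
ee_rot: [-0.305, 3.126, 0.001]
force: [-2.1, 0.4, 4.1]
width: 0.433
gripper_force: 49.6
```

>>> {"api": "arm_command", "payload": {"deltas": [0,0,0,-0.0098,-0.0019,0.001,30,0,0,0,-0.0245,-0.0048,0.001,30,0,0,0,-0.0442,-0.0086,0.001,30,0,0,0,-0.0638,-0.0124,0.001,30,0,0,0,-0.0834,-0.0163,0.001,30,0,0,0,-0.0883,-0.0172,0.02,30,0,0,0,-0.0883,-0.0172,0.05,30,0,0,0,-0.0883,-0.0172,0.085,30,0,0,0,-0.0883,-0.0172,0.1,30]}}

```text
clock: 3.25
position: [0.4337, 0.2826, 0.1403]
ee_rot: [-0.305, 3.125, 0.002]
force: [0.7, 0.6, -1.2]
width: 0.436
gripper_force: 49.6
```

>>> {"api": "arm_command", "payload": {"deltas": [0,0,-0.1,0.004,-0.02,0,30,0,0,-0.2,0.008,-0.04,0,30,0,0,-0.29,0.012,-0.06,0,30,0,0,-0.38,0.016,-0.08,0,30,0,0,-0.475,0.02,-0.1,0,30,0,0,-0.57,0.024,-0.12,0,30,0,0,-0.665,0.028,-0.14,0,30,0,0,-0.76,0.034,-0.16,0,30,0,0,-0.855,0.04,-0.18,0,30,0,0,-0.95,0.045,-0.2,0,30,0,0,-1,0.05,-0.22,0,30]}}

```text
clock: 4.35
position: [0.4829, 0.0615, 0.1375]
ee_rot: [-2.0, -2.421, 0.001]
force: [0.5, -0.6, -1.0]
width: 0.431
gripper_force: 49.6
```

>>> {"api": "arm_command", "payload": {"deltas": [0,0,-0.1,0.002,-0.02,0,30,0,0,-0.2,0.004,-0.04,0,30,0,0,-0.29,0.006,-0.06,0,30,0,0,-0.38,0.008,-0.08,0,30,0,0,-0.475,0.01,-0.1,0,30,0,0,-0.57,0.012,-0.12,0,30,0,0,-0.665,0.014,-0.14,0,30,0,0,-0.76,0.016,-0.16,0,30,0,0,-0.855,0.018,-0.175,0,30,0,0,-0.95,0.02,-0.182,0,30,0,0,-1,0.022,-0.184,0,30]}}

```text
clock: 5.45
position: [0.5052, -0.1229, 0.1376]
ee_rot: [3.128, 0.295, -0.001]
force: [-0.3, 0.4, -1.0]
width: 0.431
gripper_force: 49.6
```

>>> {"api": "arm_command", "payload": {"deltas": [0,0,-0.09,0,0,-0.03,30,0,0,-0.112,0,0,-0.06,30,0,0,-0.112,0,0,-0.085,30,0,0,-0.112,0,0,-0.097,30,0,0,-0.112,0,0,-0.104,30,0,0,-0.112,0,0,-0.107,30,0,0,-0.112,0,0,-0.108,30,0,0,-0.112,0,0,-0.109,30]}}

```text
clock: 6.25
position: [0.5064, -0.1218, 0.0295]
ee_rot: [3.141, 0.03, 0.002]
force: [-0.1, 0.0, -1.3]
width: 0.433
gripper_force: 49.6
```

>>> {"api": "arm_command", "payload": {"deltas": [0,0,0,0,0,-0.001,30,0,0,0,0,0,-0.0015,30,0,0,0,0,0,-0.0015,45,0,0,0,0,0,-0.0015,60,0,0,0,0,0,-0.0015,75,0,0,0,0,0,-0.0015,75,0,0,0,0,0,-0.0015,75,0,0,0,0,0,-0.0015,75,0,0,0,0,0,0.05,75,0,0,0,0,0,0.1,75,0,0,0,-0.1,0,0.14,75,0,0,0,-0.1,0,0.15,75,0,0,0,-0.1,0,0.15,75,0,0,0,-0.1,0,0.15,75]}}

```text
clock: 7.65
position: [0.4048, -0.1213, 0.1795]
ee_rot: [-3.139, -0.029, -0.003]
force: [0.2, 0.2, -0.6]
width: 0.817
gripper_force: 0.0
```

Run:
```python
from h import *
s=sensors.observe(); print(s['clock'],s['position'],s['ee_rot'],s['force'],s['joints'])
c=optics.calibration('wrist'); w=optics.get_image('wrist'); cv2.imwrite('pics/w2.png',w); t=optics.get_image('top'); cv2.imwrite('pics/t2.png',t)
np.savez('w2.npz',k=c['camera_matrix'],r=c['rvec'],t=c['tvec'])
print(proj('wrist',[(0.507,-.122,.034)],c),proj('top',[(0.507,-.122,.034)]))
o=np.zeros((420,800,3),np.uint8); o[:,:500]=w[:,30:530]
a=t[190:295,264:364]; o[:315,500:800]=cv2.resize(a,None,fx=3,fy=3,interpolation=cv2.INTER_CUBIC); cv2.imwrite('pics/v2.png',o)
```

```text
7.65 [ 0.40479408 -0.12132651  0.17945083] [-3.13880883e+00 -2.85295605e-02 -2.65721792e-03] [ 0.16563287  0.21539158 -0.55439508] [-0.68227653  0.27208721  1.05456071  2.17984943 -0.32048267  0.85021715
 -0.98112399]
[[285.68147992  91.39858701]] [[312.30696209 250.68419794]]
```

View pics/v2.png

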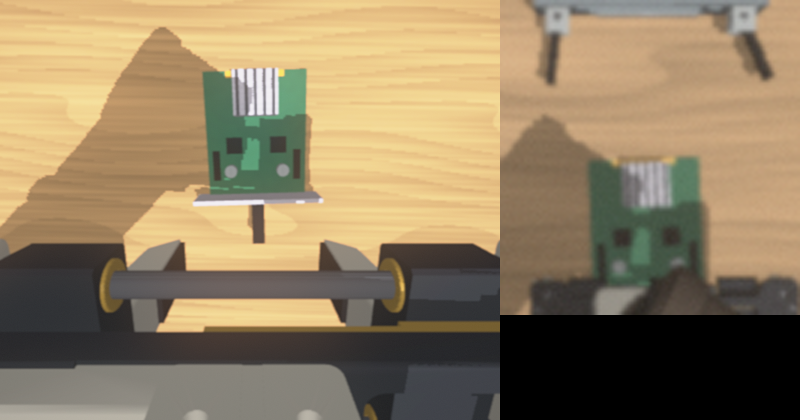

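The wrist view shows the card flat on the table: nose corners at (233,72) and (336,69), panel top from (224,200) to (352,198), handle around (289,225). I'll fit the board edges automatically.

```bash
cat > card.py <<'E'
from h import *
def edges(f,im,z,rows):
    d=np.load(f); c=dict(camera_matrix=d['k'],rvec=d['r'],tvec=d['t'])
    h=cv2.cvtColor(cv2.GaussianBlur(im,(3,3),0),cv2.COLOR_BGR2HSV); m=(h[...,0]>50)&(h[...,0]<95)&(h[...,1]>70)
    L=[];R=[]
    for r in range(*rows):
        k=np.flatnonzero(m[r])
        if len(k)>40: L.append((k[0]-.5,r)); R.append((k[-1]+.5,r))
    out=[]
    for e in(L,R):
        p=ray('w',e,z,c)[:,:2]; b=np.polyfit(p[:,0],p[:,1],1); res=p[:,1]-np.polyval(b,p[:,0])
        k=abs(res)<.0012; b=np.polyfit(p[k,0],p[k,1],1); out.append(b); print('edge slope %.4f  rms %.4f n %d'%(b[0],np.std(p[k,1]-np.polyval(b,p[k,0])),k.sum()))
    return np.mean(out,0),out,c
if __name__=='__main__':
    im=cv2.imread('pics/w2.png'); l,o,c=edges('w2.npz',im,.004,(76,188))
    print('centre line y=%.4f*x+%.4f'%tuple(l))
    for x in(.39,.5): print(x,np.polyval(l,x),'width',np.polyval(o[0],x)-np.polyval(o[1],x))
    print('nose corners',ray('w',[(233,71.5),(336,69)],.004,c),'handle top front/back',ray('w',[(289,205),(289,243)],.038,c))
    print('panel top rear',ray('w',[(224,202),(352,199)],.036,c))
E
python3 card.py
```

```text
edge slope 0.0445  rms 0.0003 n 41
edge slope 1.1031  rms 0.0000 n 2
centre line y=0.5738*x+-0.3867
0.39 -0.1629315026753837 width 0.16861320810563435
0.5 -0.09981562046081605 width 0.052166271199267394
nose corners [[ 0.52722023 -0.07155639  0.004     ]
 [ 0.53112863 -0.16962531  0.004     ]] handle top front/back [[ 0.40547311 -0.12728034  0.038     ]
 [ 0.36694931 -0.12820953  0.038     ]]
panel top rear [[ 0.40675647 -0.06515447  0.036     ]
 [ 0.41198818 -0.18714002  0.036     ]]
```

```bash
sed -i "s/    L=\[\];R=\[\]/    m[:,:215]=0; m[:,356:]=0; L=[];R=[]/" card.py; python3 card.py | head -5; python3 -c "
from h import *
im=cv2.imread('pics/w2.png');h=cv2.cvtColor(im,cv2.COLOR_BGR2HSV)
print(h[130,[225,230,234,238,245,330,334,338,345]].tolist())"
```

```text
edge slope 0.0445  rms 0.0003 n 41
edge slope 1.1031  rms 0.0000 n 2
centre line y=0.5738*x+-0.3867
0.39 -0.1629315026753837 width 0.16861320810563435
0.5 -0.09981562046081605 width 0.052166271199267394
[[16, 111, 173], [16, 109, 175], [17, 107, 172], [70, 82, 112], [69, 83, 113], [60, 55, 111], [50, 58, 114], [16, 111, 181], [21, 102, 241]]
```

```bash
sed -i "s/(h\[...,0\]>50)&(h\[...,0\]<95)&(h\[...,1\]>70)/(h[...,0]>35)\&(h[...,0]<95)\&(h[...,1]>40)/" card.py; python3 card.py | head -5
```

```text
edge slope 0.0443  rms 0.0003 n 112
edge slope 0.0389  rms 0.0003 n 112
centre line y=0.0416*x+-0.1423
0.39 -0.12606177240078556 width 0.09809433005938616
0.5 -0.12148608571390579 width 0.09869496218141464
```

>>> {"api": "arm_command", "payload": {"deltas": [0,0,0.015,-0.019,-0.005,-0.04,45,0,0,0.015,-0.019,-0.005,-0.08,45,0,0,0.015,-0.019,-0.005,-0.1,45,0,0,0.015,-0.019,-0.005,-0.1,45], "force": 60}}

```text
clock: 8.15
position: [0.3857, -0.127, 0.0761]
ee_rot: [3.14, 0.065, -0.009]
force: [0.3, -0.7, -0.2]
width: 0.526
gripper_force: 0.0
```

Run:
```python
from h import *
s=sensors.observe(); print(s['clock'],s['position'],s['ee_rot'],s['joints'])
```

```text
8.15 [ 0.38572404 -0.12700341  0.07608228] [ 3.14002392  0.06529213 -0.00900458] [-0.43386759  0.44324021  0.81805091  2.31286988 -0.58107502  0.60082631
 -0.69770896]
```

>>> {"api": "arm_command", "payload": {"deltas": [0,0,0,0,0,-0.03,45,0,0,0,0,0,-0.05,45,0,0,0,0,0,-0.05,45,0,0,0,0,0,-0.05,20,0,0,0,0,0,-0.05,5,0,0,0,0,0,-0.05,5,0,0,0,0,0,-0.05,5,0,0,0,0,0,-0.05,5]}}

```text
clock: 8.95
position: [0.3872, -0.1266, 0.0292]
ee_rot: [3.141, 0.067, 0.002]
force: [-0.2, 0.6, 6.3]
width: 0.129
gripper_force: 60.0
```

>>> {"api": "arm_command", "payload": {"deltas": [0,0,0,0,0,0.02,5,0,0,0,0,0,0.041,5,0,0,-0.019,0.03,0.002,0.041,5,0,0,-0.019,0.06,0.002,0.041,5,0,0,-0.019,0.09,0.002,0.041,5,0,0,-0.019,0.108,0.002,0.041,5,0,0,-0.019,0.108,0.002,0.041,5,0,0,-0.019,0.108,0.002,0.041,5]}}

```text
clock: 9.75
position: [0.4942, -0.1246, 0.0695]
ee_rot: [3.141, 0.02, -0.002]
force: [-0.2, -0.3, -1.1]
width: 0.126
gripper_force: 60.0
```

Run:
```python
from h import *
s=sensors.observe(); print(s['clock'],s['position'],s['ee_rot'],s['force'],s['ft_torque'],s['joints'])
c=optics.calibration('wrist'); w=optics.get_image('wrist'); cv2.imwrite('pics/w3.png',w); t=optics.get_image('side'); cv2.imwrite('pics/s3.png',t)
np.savez('w3.npz',k=c['camera_matrix'],r=c['rvec'],t=c['tvec'])
o=np.zeros((560,800,3),np.uint8); o[:300,:800]=cv2.resize(w[0:210],None,fx=10/7,fy=10/7,interpolation=cv2.INTER_CUBIC)
a=t[165:265,200:380]; o[300:560,:468]=cv2.resize(a,(468,260),interpolation=cv2.INTER_CUBIC); cv2.imwrite('pics/v3.png',o)
```

```text
9.75 [ 0.49419301 -0.12459076  0.06947112] [ 3.14141363e+00  1.99961266e-02 -1.82460521e-03] [-0.22813653 -0.33850123 -1.10748941] [-0.07174103  0.30880878  0.03731694] [-0.41256979  0.59203963  0.78654043  2.08127405 -0.63787547  0.72446187
 -0.7696556 ]
```

View pics/v3.png

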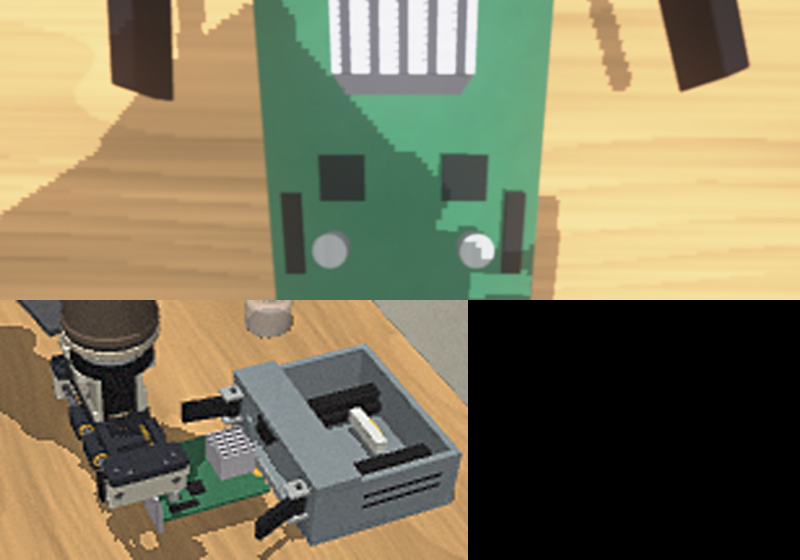

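The wrist view shows the board edges converging from (253,0)/(552,0) to (275,300)/(533,300), and both levers clear at either side. The side view shows the card held level in front of the controller. I'll fit the card's pose in the hand from the board edges, using the flat picture as reference.

```bash
cat > pose.py <<'E'
from h import *
from scipy.optimize import least_squares
def pose(tag,rows,cols,xh):
    d=np.load(tag+'.npz'); c=dict(camera_matrix=d['k'],rvec=d['r'],tvec=d['t']); im=cv2.imread(f'pics/{tag}.png')
    h=cv2.cvtColor(cv2.GaussianBlur(im,(3,3),0),cv2.COLOR_BGR2HSV); m=(h[...,0]>35)&(h[...,0]<95)&(h[...,1]>40); m[:,:cols[0]]=0; m[:,cols[1]:]=0
    r=np.arange(*rows); L=np.array([np.flatnonzero(m[i])[0]-.5 for i in r]); Rr=np.array([np.flatnonzero(m[i])[-1]+.5 for i in r])
    s=np.linspace(.03,.144,60)  # distance ahead of the handle centre
    def f(q):
        y,z,yaw,pit,roll=q; o=[]
        for sg,E in((1,L),(-1,Rr)):
            P=np.c_[xh+s-sg*.05*yaw, y+s*yaw+sg*.05, z-s*pit+sg*.05*roll]  # pit>0: nose down
            uv=proj('w',P,c); k=np.argsort(uv[:,1]); o.append(np.interp(r,uv[k,1],uv[k,0])-E)
        return np.concatenate(o)
    R=least_squares(f,[-.125,.02,0.01,0,0],loss='soft_l1',x_scale=[.01,.01,.01,.01,.01]); return R.x,np.std(R.fun)
if __name__=='__main__':
    print('y,ztop,yaw,pitch,roll at handle')
    print('flat',pose('w2',(78,186),(215,356),.386))
    print('held',pose('w3',(4,205),(150,420),.493))
E
python3 pose.py
```

```text
y,ztop,yaw,pitch,roll at handle
flat (array([-0.16269499,  0.00655452,  0.03875191, -0.03651011,  4.68505636]), np.float64(0.27329128096932764))
held (array([-0.12315524,  0.04310444,  0.01189874,  0.00674174, -0.06865437]), np.float64(0.3217858080069882))
```

```bash
sed -i 's/y,z,yaw,pit,roll=q;/y,z,yaw,pit=q; roll=0;/; s/0.01,0,0\],loss/0.01,0],loss/; s/\[.01,.01,.01,.01,.01\]/[.01]*4/' pose.py; python3 pose.py
```

```text
y,ztop,yaw,pitch,roll at handle
flat (array([-0.12626001, -0.00283277,  0.04141629, -0.01887904]), np.float64(0.2845544962397102))
held (array([-0.12419437,  0.04309566,  0.01189874,  0.00674174]), np.float64(0.321785807989908))
```

>>> {"api": "arm_command", "payload": {"deltas": [0,-0.006,0,0,0,-0.0085,5,0,-0.006,0,0.015,0,-0.0085,5,0,-0.006,0,0.03,0,-0.0085,5,0,-0.006,0,0.04,0,-0.0085,5,0,-0.006,0,0.045,0,-0.0085,5,0,-0.006,0,0.045,0,-0.0085,5]}}

```text
clock: 10.45
position: [0.5399, -0.1247, 0.061]
ee_rot: [3.141, 0.02, 0.015]
force: [-0.7, -0.8, -1.7]
width: 0.125
gripper_force: 60.0
```

Run:
```python
from h import *
s=sensors.observe(); print(s['clock'],s['position'],s['ee_rot'],s['force'],s['ft_torque'])
c=optics.calibration('wrist'); w=optics.get_image('wrist'); cv2.imwrite('pics/w4.png',w)
t=optics.get_image('side'); cv2.imwrite('pics/s4.png',t)
np.savez('w4.npz',k=c['camera_matrix'],r=c['rvec'],t=c['tvec'])
for y in(.08,-.08): print(proj('w',[(.658-.008,-.1228+y,.062)],c))
o=np.zeros((560,800,3),np.uint8); o[:300,:800]=cv2.resize(w[0:210],None,fx=10/7,fy=10/7,interpolation=cv2.INTER_CUBIC)
a=t[165:265,200:380]; o[300:560,:468]=cv2.resize(a,(468,260),interpolation=cv2.INTER_CUBIC); cv2.imwrite('pics/v4.png',o)
```

```text
10.45 [ 0.53989198 -0.12470837  0.06099311] [3.14126803 0.01995793 0.01471381] [-0.74538607 -0.8373987  -1.69719254] [-0.0966487   0.28245956 -0.02157988]
[[84.04980975 25.32122144]]
[[477.85028655  30.76911671]]
```

View pics/v4.png

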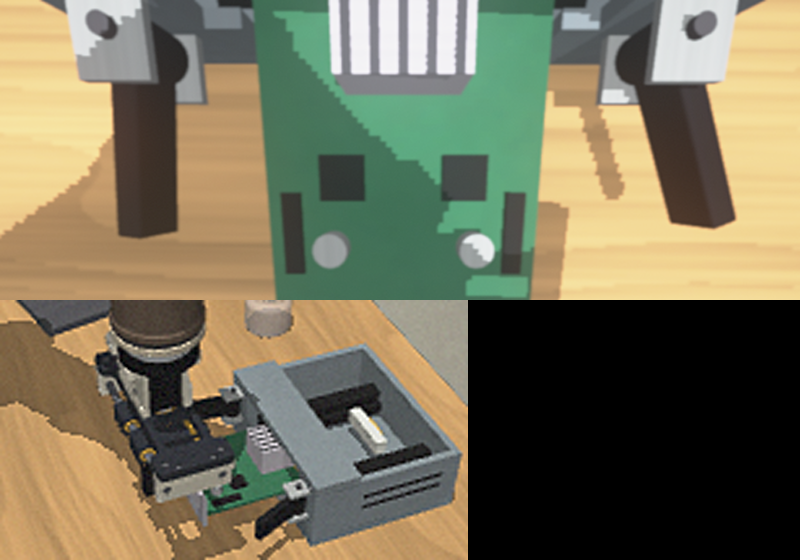

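The wrist view shows the pivot pins at about (70,17) and (492,17) in the original image, with the board centred between them and no contact force. I'll compare the card's pose with the pin midpoint.

Run:
```python
from h import *
from pose import pose
from scipy.optimize import brentq
print(pose('w4',(12,205),(172,392),.5399))
d=np.load('w4.npz'); c=dict(camera_matrix=d['k'],rvec=d['r'],tvec=d['t'])
im=cv2.imread('pics/w4.png')
uv=[(70,16.8),(492.1,16.8)]
g=lambda z:np.linalg.norm(np.subtract(*ray('w',uv,z,c)))-.16
z=brentq(g,.03,.1); p=ray('w',uv,z,c); v=p[0]-p[1]; print('z',z,p,'mid',p.mean(0),'yaw',-v[0]/v[1])
```

```text
(array([-0.12428172,  0.03313349,  0.01098946, -0.02745498]), np.float64(0.5203391107366259))
z 0.07016683648816713 [[ 0.6504236  -0.0426922   0.07016684]
 [ 0.65239897 -0.20268001  0.07016684]] mid [ 0.65141128 -0.1226861   0.07016684] yaw 0.012347003167559099
```

>>> {"api": "arm_command", "payload": {"deltas": [0,0,0,0.006,0.0005,0,5,0,0,0,0.012,0.0006,0,5,0,0,0,0.018,0.0007,0,5,0,0,0,0.024,0.0007,0,5,0,0,0,0.03,0.0008,0,5,0,0,0,0.03,0.0008,0,5]}}

```text
clock: 11.15
position: [0.5709, -0.1238, 0.0612]
ee_rot: [3.141, 0.021, 0.016]
force: [-1.0, -0.3, -0.9]
width: 0.125
gripper_force: 60.0
```

>>> {"api": "arm_command", "payload": {"deltas": [0,0,0,0.006,0.0001,0,5,0,0,0,0.012,0.0001,0,5,0,0,0,0.018,0.0002,0,5,0,0,0,0.024,0.0003,0,5,0,0,0,0.03,0.0004,0,5,0,0,0,0.036,0.0004,0,5,0,0,0,0.036,0.0004,0,5]}}

```text
clock: 11.85
position: [0.6068, -0.1234, 0.0612]
ee_rot: [3.141, 0.02, 0.016]
force: [0.2, -0.8, -2.4]
width: 0.126
gripper_force: 60.0
```

>>> {"api": "arm_command", "payload": {"deltas": [0,0,0,0.005,0.0001,0,5,0,0,0,0.01,0.0001,0,5,0,0,0,0.013,0.0002,0,5,0,0,0,0.013,0.0002,0,5]}}

```text
clock: 12.25
position: [0.6193, -0.1232, 0.0612]
ee_rot: [3.141, 0.02, 0.015]
force: [0.2, 0.0, -3.1]
width: 0.127
gripper_force: 60.0
```

>>> {"api": "arm_command", "payload": {"deltas": [0,0,0,0.001,0,0,5,0,0,0,0.002,0,0,5,0,0,0,0.002,0,0,5]}}

```text
clock: 12.55
position: [0.6209, -0.1233, 0.0613]
ee_rot: [3.141, 0.02, 0.015]
force: [-0.4, 0.1, -3.3]
width: 0.125
gripper_force: 60.0
```

>>> {"api": "arm_command", "payload": {"deltas": [0,0,0,0.001,0,0,5,0,0,0,0.002,0,0,5,0,0,0,0.002,0,0,5]}}

```text
clock: 12.85
position: [0.623, -0.1233, 0.0612]
ee_rot: [3.141, 0.02, 0.015]
force: [0.6, -0.0, -2.4]
width: 0.127
gripper_force: 60.0
```

>>> {"api": "arm_command", "payload": {"deltas": [0,0,0,0.001,0,0,5,0,0,0,0.001,0,0,5]}}

```text
clock: 13.05
position: [0.624, -0.1233, 0.0612]
ee_rot: [3.141, 0.02, 0.015]
force: [0.7, -0.2, -3.1]
width: 0.127
gripper_force: 60.0
```

>>> {"api": "arm_command", "payload": {"deltas": [0,0,0,0.001,0,0,5,0,0,0,0.001,0,0,5]}}

```text
clock: 13.25
position: [0.6249, -0.1232, 0.0612]
ee_rot: [3.141, 0.02, 0.015]
force: [-0.2, 0.1, -2.7]
width: 0.126
gripper_force: 60.0
```

>>> {"api": "arm_command", "payload": {"deltas": [0,0,0,0.001,0,0,5,0,0,0,0.001,0,0,5]}}

```text
clock: 13.45
position: [0.626, -0.1233, 0.0613]
ee_rot: [3.141, 0.02, 0.015]
force: [0.3, 0.1, -3.5]
width: 0.128
gripper_force: 60.0
```

>>> {"api": "arm_command", "payload": {"deltas": [0,0,0,0.001,0,0,5,0,0,0,0.001,0,0,5]}}

```text
clock: 13.65
position: [0.6266, -0.1233, 0.0612]
ee_rot: [-3.141, -0.019, -0.014]
force: [-1.6, -0.6, -1.5]
width: 0.123
gripper_force: 60.0
```

Run:
```python
from h import *
s=sensors.observe(); print(s['clock'],s['position'],s['force'],s['ft_torque'])
t=optics.get_image('side'); cv2.imwrite('pics/s5.png',t); u=optics.get_image('top'); cv2.imwrite('pics/t5.png',u)
o=np.zeros((500,800,3),np.uint8)
o[:500,:400]=cv2.resize(u[120:245,264:364],None,fx=4,fy=4,interpolation=cv2.INTER_CUBIC)
o[:360,400:]=cv2.resize(t[175:265,280:380],None,fx=4,fy=4,interpolation=cv2.INTER_CUBIC)
cv2.imwrite('pics/v5.png',o)
```

```text
13.65 [ 0.62655681 -0.12326524  0.06116452] [-1.62193039 -0.60986098 -1.46769288] [ 0.00594845  0.78742057 -0.00615018]
```

View pics/v5.png

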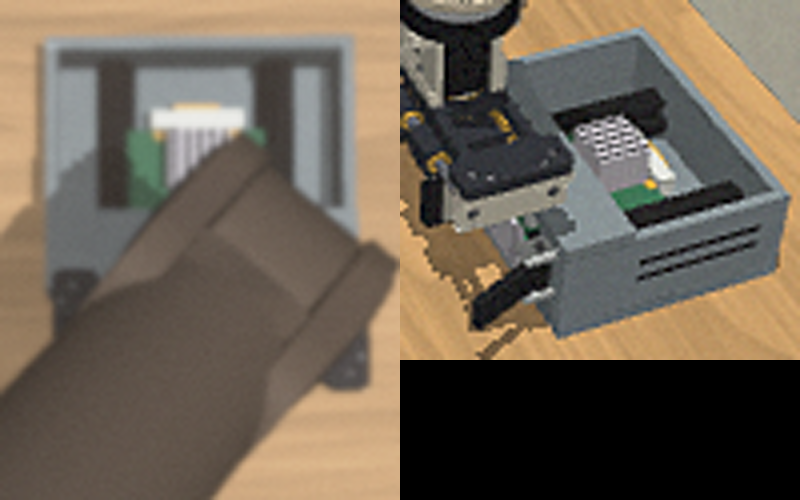

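The top view shows the board's nose right up against the white connector, around (200,118) in the crop, with the board inside both guides. The x force is just starting to build.

>>> {"api": "arm_command", "payload": {"deltas": [0,0,0,0.0005,0,0,5,0,0,0,0.0005,0,0,5]}}

```text
clock: 13.95
position: [0.6266, -0.1233, 0.0611]
ee_rot: [-3.141, -0.019, -0.013]
force: [-4.7, 0.5, -0.9]
width: 0.132
gripper_force: 60.0
```

>>> {"api": "arm_command", "payload": {"deltas": [0,0,0,0.0005,0,0,5,0,0,0,0.0005,0,0,5]}}

```text
clock: 14.15
position: [0.6265, -0.1234, 0.061]
ee_rot: [-3.141, -0.019, -0.011]
force: [-6.6, -0.2, -0.1]
width: 0.129
gripper_force: 60.0
```

Contact with the connector is about 6.6 N and holding, with the nose estimated at chassis x = 0.110. I'll let go of the handle, rise, and go to the outside of the left lever.

>>> {"api": "arm_command", "payload": {"deltas": [0,0,0,0,0,0,15,0,0,0,0,0,0,30,0,0,0,0,0,0,40,0,0,0,0,0,0,40,0,0,0,0,0,0.04,40,0,0,0,0,0,0.08,40,0,0,0,-0.0225,0.05,0.08,20,0,0,0,-0.0225,0.1,0.08,0,0,0,0,-0.0225,0.122,0.08,0,0,0,0,-0.0225,0.122,0.05,0,0,0,0,-0.0225,0.122,0.02,0,0,0,0,-0.0225,0.122,0,0,0,0,0,-0.0225,0.122,0,0], "force": 40}}

```text
clock: 15.45
position: [0.6038, -0.0008, 0.059]
ee_rot: [3.141, 0.02, 0.009]
force: [-0.7, -0.2, 0.7]
width: 0.001
gripper_force: 0.0
```

Run:
```python
from h import *
s=sensors.observe(); print(s['clock'],s['position'],s['ee_rot'],s['force'],s['width'],s['joints'])
P=s['position']; yaw=.012; x0,y0=.6585,-.1226
for side in(1,-1):
  for th in(1.9,1.7,1.5,1.3,1.1,.9,.7,.5,.35):
    r=45; d=np.array([-np.sin(th),-side*np.cos(th)]); n=np.array([-np.cos(th),side*np.sin(th)])
    C=(np.array([-8,80*side])+r*d+n*(4+9.5*abs(np.cos(th))+19*abs(np.sin(th))))/1000
    w=np.array([x0+C[0]-yaw*C[1],y0+C[1]+yaw*C[0]]); print(side,th,C.round(3),w.round(4),(w-P[:2]).round(4))
```

```text
15.45 [ 0.60376169 -0.00084911  0.05895844] [3.14123358 0.02003582 0.00861107] [-0.7223433  -0.15316776  0.66291996] 0.001277066701872813 [-0.58751883  0.72659937  0.77109518  1.85894679 -0.67610094  0.83282734
 -1.02530372]
1 1.9 [-0.042  0.118] [ 0.6146 -0.0049] [ 0.0108 -0.004 ]
1 1.7 [-0.05  0.11] [ 0.6077 -0.0135] [ 0.0039 -0.0127]
1 1.5 [-0.055  0.1  ] [ 0.6027 -0.0229] [-0.001 -0.022]
1 1.3 [-0.058  0.092] [ 0.5994 -0.0314] [-0.0044 -0.0305]
1 1.1 [-0.06   0.082] [ 0.598  -0.0412] [-0.0058 -0.0404]
1 0.9 [-0.059  0.071] [ 0.599  -0.0519] [-0.0048 -0.051 ]
1 0.7 [-0.055  0.061] [ 0.6028 -0.0625] [-0.001  -0.0617]
1 0.5 [-0.048  0.051] [ 0.6095 -0.0724] [ 0.0057 -0.0715]
1 0.35 [-0.042  0.044] [ 0.6163 -0.0787] [ 0.0125 -0.0779]
-1 1.9 [-0.042 -0.118] [ 0.6174 -0.2414] [ 0.0137 -0.2405]
-1 1.7 [-0.05 -0.11] [ 0.6103 -0.2329] [ 0.0065 -0.232 ]
-1 1.5 [-0.055 -0.1  ] [ 0.6051 -0.2236] [ 0.0014 -0.2228]
-1 1.3 [-0.058 -0.092] [ 0.6016 -0.2152] [-0.0022 -0.2144]
-1 1.1 [-0.06  -0.082] [ 0.5999 -0.2054] [-0.0038 -0.2045]
-1 0.9 [-0.059 -0.071] [ 0.6007 -0.1947] [-0.0031 -0.1939]
-1 0.7 [-0.055 -0.061] [ 0.6043 -0.184 ] [ 0.0005 -0.1831]
-1 0.5 [-0.048 -0.051] [ 0.6107 -0.174 ] [ 0.007  -0.1731]
-1 0.35 [-0.042 -0.044] [ 0.6173 -0.1675] [ 0.0136 -0.1666]
```

>>> {"api": "arm_command", "payload": {"deltas": [0,0,0,0.003,-0.012,0,0,0,0,0,-0.001,-0.022,0,0,0,0,0,-0.004,-0.03,0,0,0,0,0,-0.006,-0.04,0,0,0,0,0,-0.005,-0.051,0,0,0,0,0,-0.001,-0.062,0,0,0,0,0,0.006,-0.0715,0,0,0,0,0,0.006,-0.0715,0,0]}}

```text
clock: 16.25
position: [0.6112, -0.0743, 0.061]
ee_rot: [3.141, 0.017, 0.013]
force: [-3.1, 0.6, 1.0]
width: -0.001
gripper_force: 1.6
```

>>> {"api": "arm_command", "payload": {"deltas": [0,0,0,-0.02,0.005,0,0,0,0,0,-0.02,0.005,0.045,0,0,0,0,-0.02,0.005,0.08,0,0,0,0,-0.02,-0.04,0.08,0,0,0,0,-0.01,-0.09,0.08,0,0,0,0,0.004,-0.14,0.08,0,0,0,0,0.004,-0.184,0.08,0,0,0,0,0.004,-0.184,0.05,0,0,0,0,0.004,-0.184,0.015,0,0,0,0,0.004,-0.184,0,0,0,0,0,0.004,-0.184,0,0]}}

```text
clock: 17.35
position: [0.6144, -0.2558, 0.059]
ee_rot: [-3.14, -0.02, -0.009]
force: [0.1, 0.4, 0.4]
width: 0.001
gripper_force: 0.0
```

>>> {"api": "arm_command", "payload": {"deltas": [0,0,0,0.003,0.0145,0,0,0,0,0,-0.004,0.023,0,0,0,0,0,-0.009,0.032,0,0,0,0,0,-0.013,0.0405,0,0,0,0,0,-0.0145,0.0505,0,0,0,0,0,-0.0135,0.061,0,0,0,0,0,-0.01,0.072,0,0,0,0,0,-0.0035,0.082,0,0,0,0,0,-0.0035,0.082,0,0]}}

```text
clock: 18.25
position: [0.6121, -0.1732, 0.0608]
ee_rot: [-3.141, -0.023, -0.012]
force: [-2.7, -0.3, -0.1]
width: 0.01
gripper_force: 1.5
```

>>> {"api": "arm_command", "payload": {"deltas": [0,0,0,-0.02,-0.005,0,0,0,0,0,-0.02,-0.005,0.04,10,0,0,0,-0.02,-0.005,0.08,50,0,0,0,-0.014,0.03,0.08,50,0,0,0,-0.014,0.05,0.08,50,0,0,0,-0.014,0.05,0.08,50]}}

```text
clock: 18.85
position: [0.599, -0.1204, 0.141]
ee_rot: [-3.139, -0.028, -0.015]
force: [-0.3, 0.2, -0.7]
width: 0.386
gripper_force: 0.0
```

Run:
```python
from h import *
s=sensors.observe(); print(s['clock'],s['position'],s['ee_rot'],s['width'])
w=optics.get_image('wrist'); cv2.imwrite('pics/w6.png',w)
```

```text
18.85 [ 0.5989594  -0.12038411  0.14096293] [-3.13881842 -0.02772953 -0.01514264] 0.38643532815420883
```

View pics/w6.png

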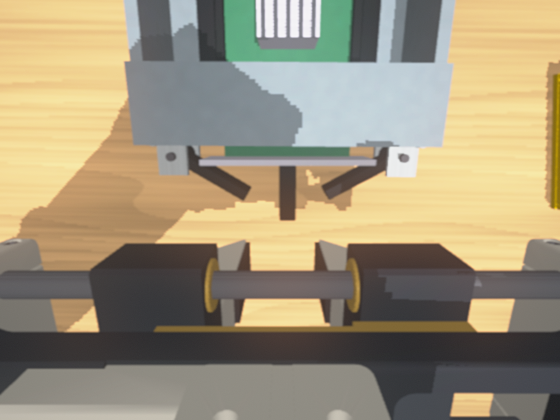

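The wrist view shows the panel straight and square to the front face. Both levers touch it symmetrically at about 0.5 rad, with tips at (247,195) and (325,193). The handle is between them at (288,190). I'll straddle the handle and push both levers together.

>>> {"api": "arm_command", "payload": {"deltas": [0,0,0,0,-0.0025,0,50,0,0,0,0,-0.0025,-0.03,50,0,0,0,0,-0.0025,-0.06,50,0,0,0,0,-0.0025,-0.08,50,0,0,0,0,-0.0025,-0.08,50,0,0,0,0.004,-0.0025,-0.08,50,0,0,0,0.008,-0.0025,-0.08,50,0,0,0,0.012,-0.0025,-0.08,50,0,0,0,0.016,-0.0025,-0.08,50,0,0,0,0.02,-0.0025,-0.08,50], "force": 60}}

```text
clock: 19.9
position: [0.6137, -0.1291, 0.0612]
ee_rot: [3.141, 0.017, 0.003]
force: [-16.2, -4.4, 3.2]
width: 0.546
gripper_force: 8.0
```

>>> {"api": "arm_command", "payload": {"deltas": [0,0,0,0.002,0.002,0,50,0,0,0,0.004,0.003,0,50]}}

```text
clock: 20.1
position: [0.6177, -0.1271, 0.061]
ee_rot: [3.139, 0.015, 0.004]
force: [-13.4, -6.5, 0.5]
width: 0.547
gripper_force: 7.1
```

>>> {"api": "arm_command", "payload": {"deltas": [0,0,0,0.003,0.001,0,50,0,0,0,0.006,0.001,0,50,0,0,0,0.008,0.001,0,50]}}

```text
clock: 20.4
position: [0.6266, -0.1241, 0.0609]
ee_rot: [-3.141, -0.017, -0.005]
force: [-11.8, -1.2, 1.4]
width: 0.543
gripper_force: 5.6
```

Run:
```python
from h import *
s=sensors.observe(); print(s['clock'],s['position'],s['ee_rot'],s['force'],s['ft_torque'],s['width'])
w=optics.get_image('wrist'); u=optics.get_image('top'); t=optics.get_image('side'); cv2.imwrite('pics/s7.png',t);cv2.imwrite('pics/w7.png',w)
o=np.zeros((600,800,3),np.uint8)
o[:330]=cv2.resize(w[0:231],(800,330),interpolation=cv2.INTER_CUBIC)
o[330:600,:300]=cv2.resize(t[175:265,280:380],None,fx=3,fy=3,interpolation=cv2.INTER_CUBIC)
o[330:600,300:600]=cv2.resize(u[120:210,264:364],None,fx=3,fy=3,interpolation=cv2.INTER_CUBIC)
cv2.imwrite('pics/v7.png',o)
```

```text
20.4 [ 0.62656947 -0.12408653  0.06092897] [-3.14120142 -0.01748711 -0.00522134] [-11.8225222   -1.20794027   1.4374963 ] [-0.29746456  2.76328061  0.08740015] 0.5427431257515029
```

View pics/v7.png

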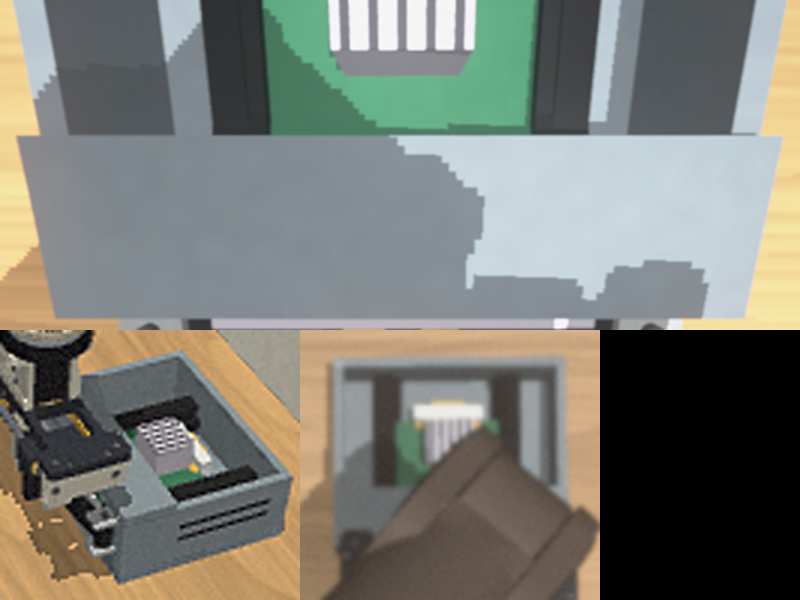

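The card is straight in its guides and both levers are closing, about 12 N in total. I'll keep pushing.

>>> {"api": "arm_command", "payload": {"deltas": [0,0,0,0.003,0,0,50,0,0,0,0.006,0,0,50,0,0,0,0.008,0,0,50,0,0,0,0.008,0,0,50]}}

```text
clock: 20.95
position: [0.6347, -0.1241, 0.0609]
ee_rot: [-3.141, -0.018, -0.005]
force: [-10.5, -2.2, -0.8]
width: 0.546
gripper_force: 5.3
```

>>> {"api": "arm_command", "payload": {"deltas": [0,0,0,0.001,0,0,50,0,0,0,0.002,0,0,50,0,0,0,0.003,0,0,50,0,0,0,0.003,0,0,50]}}

```text
clock: 21.35
position: [0.6361, -0.1243, 0.0608]
ee_rot: [-3.141, -0.017, -0.001]
force: [-16.6, -1.4, 4.4]
width: 0.543
gripper_force: 8.4
```

>>> {"api": "arm_command", "payload": {"deltas": [0,0,0,0.001,0,0,50,0,0,0,0.002,0,0,50,0,0,0,0.003,0,0,50,0,0,0,0.003,0,0,50]}}

```text
clock: 21.75
position: [0.6362, -0.1243, 0.0604]
ee_rot: [-3.139, -0.016, 0.007]
force: [-26.9, -0.2, 11.3]
width: 0.541
gripper_force: 13.5
```

Hard stop: 27 N with no more movement. I'll back off and check.

>>> {"api": "arm_command", "payload": {"deltas": [0,0,0,-0.02,0,0,50,0,0,0,-0.045,0,0,50,0,0,0,-0.045,0,0.04,50,0,0,0,-0.045,0,0.08,50,0,0,0,-0.06,0,0.1,50,0,0,0,-0.06,0,0.1,50]}}

```text
clock: 22.35
position: [0.5848, -0.1245, 0.1653]
ee_rot: [3.141, 0.018, 0.024]
force: [0.1, -0.0, -0.5]
width: 0.547
gripper_force: 0.0
```

Run:
```python
from h import *
s=sensors.observe(); print(s['clock'],s['position'],s['force'])
c=optics.calibration('wrist'); w=optics.get_image('wrist'); cv2.imwrite('pics/w8.png',w); np.savez('w8.npz',k=c['camera_matrix'],r=c['rvec'],t=c['tvec'])
u=optics.get_image('top'); cv2.imwrite('pics/t8.png',u)
o=np.zeros((600,800,3),np.uint8)
o[:480]=cv2.resize(w[0:240,80:480],None,fx=2,fy=2,interpolation=cv2.INTER_CUBIC)
cv2.imwrite('pics/v8.png',o[:480])
```

```text
22.35 [ 0.58478962 -0.12452547  0.16525694] [ 0.09247792 -0.01034756 -0.53318444]
```

View pics/v8.png

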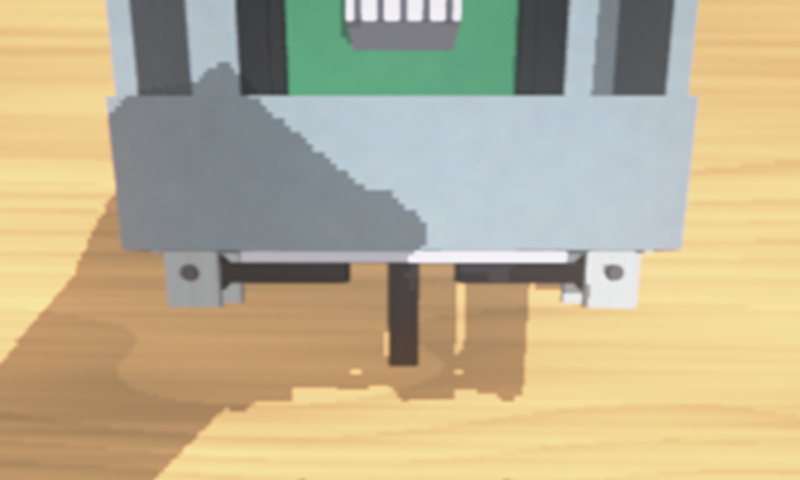

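The picture shows the panel flush with the front face at row 255 and straight. Both levers lie flat across it, at (285,272) and (520,272), and the gripper is clear. I'm handing in.

```bash
python3 -c "
from cell import arm
print(arm.sign_off())"
```

```text
the job is handed in; nothing more can be done
None
```

The card is home in the controller with both levers shut flat across its panel, the gripper touches nothing, and I handed the job in after about 22 s of robot time; no verdict came back.

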